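# Set the inverted microscope for phase contrast

### The job

Get the inverted microscope ready for phase contrast: two flat metal sliders, the short filter slider above and the long phase slider below, stick out of the black holder under the lamp on the robot's side. Push both of them all the way in with the fingertips, until each stops. Only push the sliders, do not pinch or grip them, do not shove the microscope hard (40 N would shift it), and leave the culture dish on the stage and the things on the bench where they are.

Things in the scene. Friction and masses are not known exactly. Their poses are not given: they have to be found in the camera images.
- microscope: Inverted microscope, white with black stage, standing firmly on the bench, about 234 x 500 x 495 mm; its place and yaw (up to 0.35 rad) vary. Origin on the bench under the optical axis, z up. Its +x is the push direction of both sliders, roughly away from the robot; +y points to the rear pillar, -y to the eyepieces. The space in front of and above the sliders' near ends is free.
- holder (a point): Centre of the black slider holder on the optical axis, 316 mm above the bench: 64 (x) x 66 (y) x 74 mm. Above it the lamp house, radius 37 mm at most, up to 494 mm; below it the condenser lens, radius 27 mm, down to 248 mm. Axes as the microscope's.
- stage (a point): Centre of the stage surface, on the optical axis, 200 mm up; stage 170 (x) x 225 mm (y). Axes as the microscope's. At y = +150 mm stands the rear pillar, 46 (x) x 36 (y) mm, with an arm 42 mm wide, 434 to 460 mm up, to the lamp house. At y = -150 mm the tube leaves the body at about 165 mm height and slopes up at 45 degrees to the eyepieces at y = -325 mm, 340 mm up, 112 mm wide (x) at most.
- phase_slider (a joint): How far the lower slider, the phase slider, is out towards the robot, m: 0 = fully in at its stop, up to 0.045. Aluminium bar 180 long (x) x 50 wide (y) x 12 mm thick, through the holder, projecting on both sides; mid-height 298 mm above the bench. Fully in, its near end is 90 mm from the optical axis. About 3 N of friction plus a little drag; stays where left; no spring or latch.
- filter_slider (a joint): How far the upper slider, the filter slider, is out towards the robot, m: 0 = fully in at its stop, up to 0.035. Aluminium bar 150 long (x) x 36 wide (y) x 10 mm thick, through the holder; mid-height 336 mm above the bench. Fully in, its near end is 75 mm from the optical axis. About 2 N of friction plus a little drag; stays where left; no spring or latch.
- phase_end (a point): Centre of the near end face (towards the robot, 50 x 12 mm, upright) of the phase slider; moves with it. Axes as the microscope's: push along +x.
- filter_end (a point): Centre of the near end face (36 x 10 mm, upright) of the filter slider; moves with it. Axes as the microscope's: push along +x.
- dish: Closed clear culture dish with pink medium, 90 mm across, 16 mm high, loose on the stage under the condenser. Origin at the centre of its underside. To be left alone.
- calculator: Black pocket calculator, 155 x 78 x 15 mm, lying on the bench. Origin at the centre of its underside. To be left alone.
- marker: Black marker pen, 133 mm long, 14 mm thick, lying on the bench. Origin under its middle, x along the pen. To be left alone.
- counter: Small steel hand tally counter, 46 x 44 x 39 mm, standing on the bench. Origin at the centre of its underside. To be left alone.

How it is judged:
At the end, for the whole second after the job is handed in: Both sliders are within 2 mm of fully in; the dish is within 8 mm of where it stood and the calculator, marker and tally counter within 15 mm (value of joint each of phase_slider, filter_slider below 0.002 m and distance of dish from where it was at the start of the episode below 0.008 m and distance of each of calculator, marker, counter from where it was at the start of the episode below 0.015 m); the robot touches nothing.
It fails at once if the phase slider was pinched or gripped across its two long edges (contact force between the fingers and phase_slider_c1 above 1 N and contact force between the fingers and phase_slider_c2 above 1 N).
It fails at once if the filter slider was pinched or gripped across its two long edges (contact force between the fingers and filter_slider_c1 above 1 N and contact force between the fingers and filter_slider_c2 above 1 N).
It fails at once if the robot shoved the microscope with more than 40 N (contact force between any of the fingers, the arm and microscope above 40 N).
It fails at once if the culture dish was knocked, pushed or lifted (more than 8 mm) (distance of dish from where it was at the start of the episode above 0.008 m).
It fails at once if a thing on the bench was pushed or lifted (more than 15 mm) (distance of any of calculator, marker, counter from where it was at the start of the episode above 0.015 m).
It also fails if it takes over 35 s, if anything falls off the work surface, if the arm or the gripper's body presses on something with over 40 N, if the wrist force passes 120 N, or if a joint passes its speed limit or range.

### The arm

A 6-joint arm with a two-finger parallel gripper is mounted at the origin on the work surface. World frame = base frame: x ahead of the robot, y to its left, z up, the work surface at z = 0. Lengths are in m, angles in rad, forces in N, time in s.
With the tool pointing down it reaches from about 0.3 to 0.825 m from the base axis. Payload 5.4 kg.
Tool frame: the origin (TCP) lies at the very end of the fingers, on their centre line; the grasp point (between the pads) lies 19 mm behind it (arm.grasp_offset is the distance from the TCP to the grasp point, in m); z points along the fingers, y is the line along which they close (so a half turn about z gives the same grasp; the last joint's range is limited). The gripper opens to 92 mm and grips with 3 to 60 N. Pads are 20 mm wide; open, the fingers measure 128 mm over their backs; the gripper's body (75 mm by 189 mm) begins 69 mm behind the grasp point.
Start: joints at [1.038, 0.158, 1.597, -0, 1.386, -0.21], TCP at [0.182, 0.545, 0.215] pointing down, gripper open.
Joint ranges: [-2.91, 2.91], [-0.94, 2.29], [0.18, 2.7], [-1.29, 4.43], [0.17, 2.64], [-3, 3]. Speed limits (rad/s): [2.57, 2.57, 3.14, 3.14, 3.14, 3.14].

### API

Orientations are given as a 3x3 rotation matrix whose columns are the frame's x, y, z axes.
In Python, from bench import arm, imaging gives the robot as it stands.
- The arm moves only by the tool play_rows, never from a script. Its argument "targets" is text: rows parted by semicolons, each of 4 numbers parted by spaces: the shift along the tool's x, y, z in mm, then the turn about the tool's z in degrees. In form: tx ty tz roll; .... A call has 1 to 10 rows; each row shifts and turns the commanded pose from where the row before left it, along the tool's axes as they then stand; what a row does not reach is not made up. A row lasts 1/8 s, in which the tool goes at most 62.5 mm and 10.7 degrees, less where a joint would pass 70% of its speed; a pose out of reach is approached as far as the arm can. A call with a gripper value outside its range is refused whole. "claw" is the opening, from -1 (shut) to 1 (fully open), set as the call begins (left out, the last holds). The fingers move at their own pace and stop on an object; "force" is the grip in N (left out, the last holds). Time passes only in rows, so rows that do not move let the fingers close. It gives the time, the measured TCP pose, the force, the opening and the grip force at its end, in the units of the state.
- arm.get_state(): the state, without advancing time (a new reading comes with each control period).
- imaging.grab_frame(name): name is "side" or "top"; returns a dict with "pixels" (384x512x3 uint8, red, green, blue), "depth" (384x512 float32, m along the optical axis (not along the pixel's ray), 0 where there is no reading), "intrinsics" (3x3 intrinsics, pixels), "world_to_cam" (4x4, takes a point from world to camera coordinates). Camera axes: x right, y up, looking along -z (the intrinsics and any distortion apply to the point x, -y, -z); pixel columns grow to the right and rows downward; lengths in m; the calibration is good to about 2 mm. A picture is of the moment at which its call begins.
- arm.hand_in(): hands the job in; it is judged then, once.
The state is a dict: "time_s": time; "joints": joint angles; "qd": joint speeds; "effort": joint torques, N m; "eef_pos": TCP position; "orientation": TCP orientation; "wrist_force": force on the tool from outside, world axes, zero at the start; "ft_torque": the same for the moment, N m; "grip_width": finger opening in m; "finger_force": force on a finger pad.
Only numpy, scipy, OpenCV 4.12 (cv2) and the standard library are available. Lean on these libraries where they do the work, as an engineer would, in place of code of your own. Each camera call takes 0.05 s, during which the arm holds its last target. There are 200 camera calls.

## Working session

There is one attempt and no reset: what is moved stays moved. The work goes in short steps, Python scripts to look and compute and a tool call to move; the robot and the scene stay as the last step left them, time stands still between calls to the robot, and variables do not carry over. Pictures are saved under pics/ and viewed, at most 10 in all, crops included, and the job is handed in when it is done.

Besides the shell and the picture viewer there is one more tool, called after "Emit:" as name(argument=value, ...) on one line, values as JSON. play_rows: Moves the arm, as the interface text tells. Its arguments: {"type":"object","properties":{"targets":{"type":"string"},"claw":{"type":"number"},"force":{"type":"number"}},"required":["targets"]}

```bash
mkdir -p pics; cat > h.py <<'E'
import numpy as np, cv2
from bench import arm, imaging
def grab(n,f=None):
    d=imaging.grab_frame(n)
    if f: cv2.imwrite('pics/'+f,d['pixels'][...,::-1])
    return d
def cloud(d):
    K=np.array(d['intrinsics']);z=d['depth'];v,u=np.indices(z.shape)
    p=np.stack([(u-K[0,2])/K[0,0]*z,-(v-K[1,2])/K[1,1]*z,-z,np.ones_like(z)],-1)
    w=p@np.linalg.inv(np.array(d['world_to_cam'])).T
    w=w[...,:3]; w[z==0]=np.nan
    return w
E
python3 - <<'E'
from h import *
for n in('side','top'):
    d=grab(n,n+'0.png'); np.savez(n+'0.npz',**{k:np.array(v) for k,v in d.items()})
    print(n,d['intrinsics'],np.linalg.inv(d['world_to_cam']).round(3))
print(arm.get_state())
a=cv2.imread('pics/side0.png');b=cv2.imread('pics/top0.png')
E
```

```text
side [[399.7525908    0.         255.83065175]
 [  0.         399.7525908  193.91032306]
 [  0.           0.           1.        ]] [[ 0.722  0.392 -0.57  -0.176]
 [-0.692  0.389 -0.608 -0.783]
 [-0.016  0.834  0.552  0.832]
 [ 0.     0.     0.     1.   ]]
top [[371.61082744   0.         257.94182567]
 [  0.         371.61082744 196.27716131]
 [  0.           0.           1.        ]] [[-0.000e+00  9.900e-01 -1.430e-01  3.110e-01]
 [-1.000e+00 -1.000e-03 -7.000e-03 -6.600e-02]
 [-7.000e-03  1.430e-01  9.900e-01  1.274e+00]
 [ 0.000e+00  0.000e+00  0.000e+00  1.000e+00]]
{'time_s': 0.1, 'joints': array([ 1.03792311e+00,  1.58988614e-01,  1.59807412e+00,  1.54506732e-05,
        1.38619692e+00, -2.10061839e-01]), 'qd': array([-0.00031205, -0.00250194, -0.00391001,  0.00022494, -0.00165368,
       -0.00064682]), 'effort': array([ 6.96167263e-04, -3.86504173e+01, -3.22959030e+01,  7.03699258e-02,
        3.38391575e-02, -7.15072724e-05]), 'eef_pos': array([0.18211779, 0.5448162 , 0.21373204]), 'orientation': array([[-9.48346242e-01,  3.17235977e-01, -8.59935761e-04],
       [ 3.17236936e-01,  9.48345236e-01, -1.42815685e-03],
       [ 3.62453249e-04, -1.62719057e-03, -9.99998610e-01]]), 'wrist_force': array([ 0.6439425 , -0.84673363, -0.31422311]), 'ft_torque': array([0.01153805, 0.01351021, 0.08118775]), 'finger_force': 0.0, 'grip_width': 0.091979838295191}
```

View pics/side0.png

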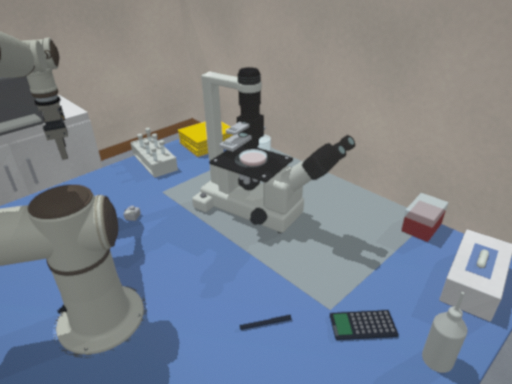

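View pics/top0.png

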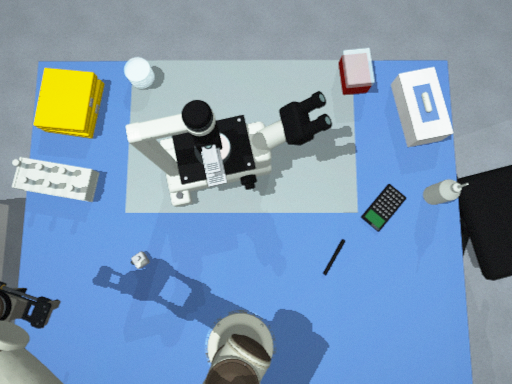

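The side view shows the sliders at about (238,128) and (235,142). In the top view they are at about (213,165). Next I enlarge both.

```bash
python3 - <<'E'
from h import *
a=cv2.imread('pics/side0.png')[110:165,205:270];b=cv2.imread('pics/top0.png')[95:195,180:260]
a=cv2.resize(a,None,fx=6,fy=6,interpolation=cv2.INTER_CUBIC);b=cv2.resize(b,None,fx=5,fy=5,interpolation=cv2.INTER_CUBIC)
c=np.zeros((500,800,3),np.uint8);c[:a.shape[0],:390]=a;c[:,400:]=b;cv2.imwrite('pics/crop0.png',c)
np.set_printoptions(precision=3,suppress=True)
d=dict(np.load('top0.npz'));w=cloud(d)
z=w[...,2]
for r in range(130,192,4): print(r,[(c,*(1000*w[r,c]).round().astype(int)) for c in range(200,232,4) if z[r,c]>.22])
E
```

```text
130 [(200, np.int64(577), np.int64(69), np.int64(474)), (204, np.int64(579), np.int64(61), np.int64(466)), (208, np.int64(583), np.int64(54), np.int64(456)), (212, np.int64(593), np.int64(49), np.int64(425)), (216, np.int64(617), np.int64(49), np.int64(352))]
134 [(200, np.int64(575), np.int64(73), np.int64(450)), (204, np.int64(576), np.int64(64), np.int64(447)), (208, np.int64(583), np.int64(58), np.int64(424)), (212, np.int64(590), np.int64(52), np.int64(402)), (216, np.int64(606), np.int64(48), np.int64(352))]
138 [(200, np.int64(576), np.int64(79), np.int64(415)), (204, np.int64(578), np.int64(70), np.int64(411)), (208, np.int64(581), np.int64(62), np.int64(401)), (212, np.int64(590), np.int64(56), np.int64(371)), (216, np.int64(595), np.int64(48), np.int64(354))]
142 [(200, np.int64(582), np.int64(87), np.int64(364)), (204, np.int64(579), np.int64(76), np.int64(372)), (208, np.int64(582), np.int64(67), np.int64(364)), (212, np.int64(585), np.int64(58), np.int64(354)), (216, np.int64(586), np.int64(48), np.int64(350)), (220, np.int64(592), np.int64(40), np.int64(331))]
146 [(200
[... 1902 characters left out ...]
np.int64(304)), (220, np.int64(511), np.int64(42), np.int64(304)), (224, np.int64(512), np.int64(31), np.int64(304))]
178 [(208, np.int64(500), np.int64(73), np.int64(308)), (212, np.int64(500), np.int64(63), np.int64(306)), (216, np.int64(501), np.int64(52), np.int64(305)), (220, np.int64(500), np.int64(42), np.int64(305)), (224, np.int64(501), np.int64(31), np.int64(303))]
182 [(208, np.int64(490), np.int64(73), np.int64(304)), (212, np.int64(489), np.int64(62), np.int64(307)), (216, np.int64(489), np.int64(52), np.int64(307)), (220, np.int64(490), np.int64(42), np.int64(302)), (224, np.int64(490), np.int64(31), np.int64(304))]
186 [(208, np.int64(480), np.int64(74), np.int64(301))]
190 []
```

View pics/crop0.png

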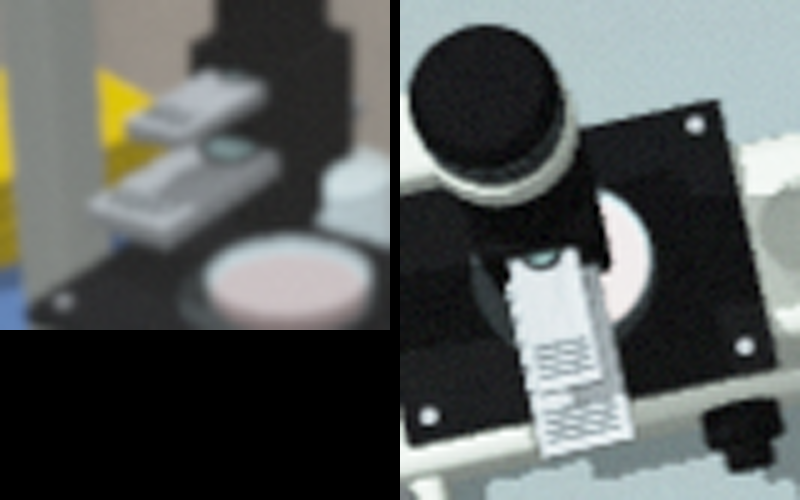

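The enlarged crops show both near ends. In the top view the filter end corners are at about (205,172.6) and (220,170.6), and the phase end corners at (208.4,186.6) and (226.6,183). Depth heights are 341 and 304 mm, which match the text. I now fit the axes.

```bash
cat >> h.py <<'E'
def ray(d,u,v,z):
    K=np.array(d['intrinsics']);M=np.linalg.inv(d['world_to_cam'])
    r=M[:3,:3]@np.array([(u-K[0,2])/K[0,0],-(v-K[1,2])/K[1,1],-1]);o=M[:3,3]
    return o+r*(z-o[2])/r[2]
E
python3 - <<'E'
from h import *
np.set_printoptions(precision=4,suppress=True)
d=dict(np.load('top0.npz'));w=cloud(d);z=w[...,2]
bright=d['pixels'].min(2)>90
u,v=np.meshgrid(range(512),range(384));roi=(u>195)&(u<235)&(v>140)&(v<195)
for n,lo,hi,h in(('filter',.334,.348,.341),('phase',.296,.312,.304)):
    m=roi&(z>lo)&(z<hi)&bright&(w[...,0]<(.57 if n=='filter' else .514))
    P=w[m][:,:2]; r=cv2.minAreaRect((P*1000).astype(np.float32)); print(n,m.sum(),np.median(w[m][:,2]),r,cv2.boxPoints(r))
C=lambda X,Y:(180+(X-400)/5-.4,95+Y/5-.4)
for n,h,pts in(('filter',.341,[(525,388),(600,378),(508,260),(577,250)]),('phase',.304,[(542,458),(633,440)])):
    for p in pts: print(n,ray(d,*C(*p),h))
# same ends in the side view (near left/right top corners of end)
s=dict(np.load('side0.npz'));S=lambda X,Y:(205+X/6-.4,110+Y/6-.4)
for n,h,pts in(('filter',.341,[(128,125),(192,130)]),('phase',.304,[(88,203),(165,235)])):
    for p in pts: print('side',n,ray(s,*S(*p),h))
E
```

```text
filter 338 0.3412218852566034 ((540.6306762695312, 62.432064056396484), (66.52680206298828, 35.89433288574219), 12.379783630371094) [[504.293   72.8306]
 [511.9884  37.7708]
 [576.9684  52.0336]
 [569.2729  87.0933]]
phase 217 0.3043983552410352 ((498.9237060546875, 53.02191925048828), (33.07703399658203, 49.31439208984375), 10.274202346801758) [[478.2526  74.334 ]
 [487.0482  25.8103]
 [519.5948  31.7099]
 [510.7992  80.2335]]
filter [0.5086 0.0773 0.341 ]
filter [0.5138 0.0389 0.341 ]
filter [0.5763 0.0875 0.341 ]
filter [0.5815 0.0518 0.341 ]
phase [0.4786 0.0731 0.304 ]
phase [0.4883 0.025  0.304 ]
side filter [0.5017 0.0629 0.341 ]
side filter [0.5197 0.036  0.341 ]
side phase [0.4796 0.0705 0.304 ]
side phase [0.4836 0.0171 0.304 ]
```

Emit:
play_rows(targets="0 0 -20 -10.2; 0 0 -20 -10.2; 0 0 -20 -10.1; 0 0 -18 0; 0 0 0 0", claw=-1)

```text
time_s: 0.72
eef_pos: [0.1828, 0.5459, 0.2941]
orientation: [[-0.979, -0.205, 0.001], [-0.205, 0.979, 0.002], [-0.002, 0.002, -1.0]]
wrist_force: [-0.6, 0.3, 0.1]
grip_width: 0.0441
finger_force: 0.0
```

```bash
cat > st.py <<'E'
from h import *
np.set_printoptions(precision=4,suppress=True)
s=arm.get_state();R=s['orientation'];y=np.radians(12);e=np.array([np.cos(y),np.sin(y)]);n=np.array([-e[1],e[0]])
p=s['eef_pos'];print(s['time_s'],p,'along',p[:2]@e,'lat',p[:2]@n,'F',s['wrist_force'],'F.e',s['wrist_force'][:2]@e,s['grip_width']);print(R,s['joints'])
E
python3 st.py; python3 - <<'E'
from h import *
d=dict(np.load('top0.npz'));y=np.radians(12);e=np.array([np.cos(y),np.sin(y)]);n=np.array([-e[1],e[0]])
p=ray(d,196.6,113.6,.494);print(p,p[:2]@e,p[:2]@n)
C=lambda X,Y:(180+(X-400)/5-.4,95+Y/5-.4)
q=[ray(d,*C(*t),.2)[:2] for t in((430,415),(744,345),(696,124))]
print(q,np.degrees(np.arctan2((q[0]-q[1])[0],(q[0]-q[1])[1])),np.degrees(np.arctan2((q[2]-q[1])[1],(q[2]-q[1])[0])),)
E
```

```text
0.725 [0.1828 0.5459 0.2941] along 0.2922901129522593 lat 0.4959933681266875 F [-0.6328  0.2743  0.0613] F.e -0.5619296293533143 0.04408235327522749
[[-0.9787 -0.2051  0.0014]
 [-0.2051  0.9787  0.0024]
 [-0.0018  0.0021 -1.    ]] [ 1.0379  0.1169  1.4872  0.0001  1.5348 -0.7395]
[0.60733545 0.07407605 0.494     ] 0.6094649861393934 -0.05381482689963949
[array([0.52239725, 0.15454829]), array([ 0.56428277, -0.03027138]), array([ 0.70053927, -0.000874  ])] -12.769198000488402 12.174963535397575
```

Emit:
play_rows(targets="-13 -54 0 0; -13 -54 0 0; -13 -54 0 0; -13 -54 0 0; -13 -54 0 0; -13 -54 0 0; -13 -54 0 0; -13 -54 0 0; -13 -54 0 0; -13 -54 6 0")

```text
time_s: 1.98
eef_pos: [0.4223, 0.0424, 0.286]
orientation: [[-0.979, -0.205, 0.0], [-0.205, 0.979, 0.0], [-0.0, 0.0, -1.0]]
wrist_force: [1.3, -0.2, -0.0]
grip_width: 0.0006
finger_force: 0.0
```

Emit:
play_rows(targets="0 0 0 0; 0 0 0 0")

```text
time_s: 2.22
eef_pos: [0.4213, 0.0446, 0.2858]
orientation: [[-0.978, -0.207, -0.002], [-0.207, 0.978, 0.001], [0.001, 0.001, -1.0]]
wrist_force: [-0.5, 0.8, 0.1]
grip_width: 0.0003
finger_force: 0.0
```

```bash
python3 st.py; python3 - <<'E'
from h import *
a=grab('side')['pixels'][60:240,130:340,::-1];b=grab('top')['pixels'][95:275,140:320,::-1]
cv2.imwrite('pics/pre.png',cv2.resize(np.hstack([a,b]),None,fx=2,fy=2,interpolation=cv2.INTER_CUBIC))
E
```

```text
2.225 [0.4213 0.0446 0.2858] along 0.42141106579119264 lat -0.04396967889770668 F [-0.4599  0.7773  0.124 ] F.e -0.2881893176257789 0.0003434674666229885
[[-0.9784 -0.2065 -0.0016]
 [-0.2065  0.9784  0.0008]
 [ 0.0014  0.0011 -1.    ]] [-0.1818 -0.2919  1.8853  0.0005  1.5499 -1.9607]
```

View pics/pre.png

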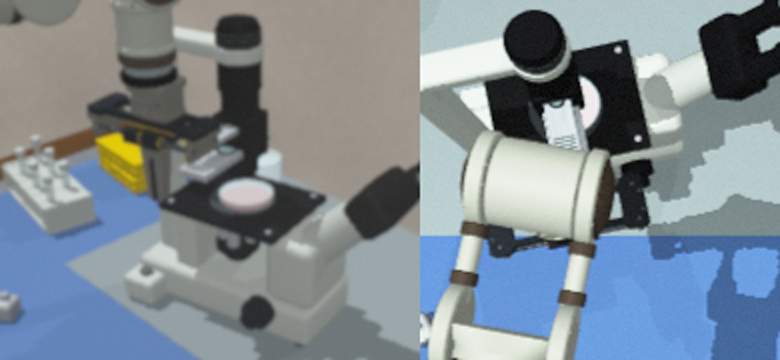

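The gripper stands in front of the sliders and is clear of the microscope. I now push the phase slider.

Emit:
play_rows(targets="-15 -8 0 0; -15 0 0 0; -8 0 0 0; -8 0 0 0; -8 0 0 0; -8 0 0 0; -6 0 0 0; 0 0 0 0")

```text
time_s: 3.32
eef_pos: [0.4907, 0.0504, 0.2864]
orientation: [[-0.978, -0.208, 0.001], [-0.208, 0.978, -0.0], [-0.001, -0.0, -1.0]]
wrist_force: [-0.1, 0.4, -0.5]
grip_width: 0.0004
finger_force: 0.1
```

```bash
python3 st.py
```

```text
3.325 [0.4907 0.0504 0.2864] along 0.4904370977472203 lat -0.0527102144981945 F [-0.0757  0.4029 -0.5319] F.e 0.009733311979488722 0.00037896218511534953
[[-0.9781 -0.2081  0.0008]
 [-0.2081  0.9781 -0.0001]
 [-0.0007 -0.0003 -1.    ]] [-0.1431 -0.0984  1.7186 -0.      1.5206 -1.9235]
```

Emit:
play_rows(targets="-4 0 0 0; -4 0 0 0; -4 0 0 0")

```text
time_s: 3.7
eef_pos: [0.5015, 0.0528, 0.2865]
orientation: [[-0.978, -0.208, -0.002], [-0.208, 0.978, -0.0], [0.002, -0.0, -1.0]]
wrist_force: [-5.3, -0.4, 1.4]
grip_width: 0.0005
finger_force: 2.9
```

Emit:
play_rows(targets="-3 0 0 0; -3 0 0 0")

```text
time_s: 3.95
eef_pos: [0.5073, 0.0541, 0.2864]
orientation: [[-0.978, -0.208, -0.002], [-0.208, 0.978, -0.0], [0.002, 0.0, -1.0]]
wrist_force: [-6.4, -0.5, 1.4]
grip_width: 0.0008
finger_force: 2.8
```

```bash
python3 st.py; python3 - <<'E'
from h import *
a=grab('side')['pixels'][90:190,170:290,::-1]
cv2.imwrite('pics/m1.png',cv2.resize(a,None,fx=5,fy=5,interpolation=cv2.INTER_CUBIC))
E
```

```text
3.95 [0.5073 0.0541 0.2864] along 0.5074809478308309 lat -0.05257692722315765 F [-6.3521 -0.4843  1.4042] F.e -6.313959007775111 0.0007794628773208067
[[-0.9781 -0.208  -0.0016]
 [-0.208   0.9781 -0.0003]
 [ 0.0017  0.     -1.    ]] [-0.1307 -0.0504  1.6733 -0.0006  1.5203 -1.9109]
```

View pics/m1.png

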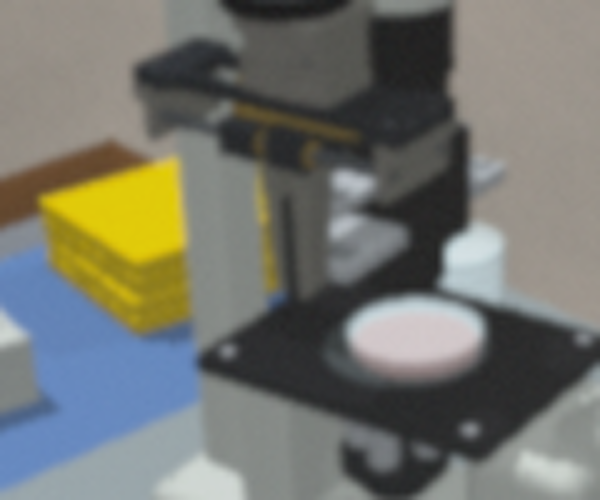

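The finger presses both sliders at about 6 N. I creep to the stop.

Emit:
play_rows(targets="-1 0 0 0; -1 0 0 0")

```text
time_s: 4.25
eef_pos: [0.5093, 0.0545, 0.2865]
orientation: [[-0.978, -0.208, -0.001], [-0.208, 0.978, -0.0], [0.001, 0.0, -1.0]]
wrist_force: [-5.3, -1.7, 1.0]
grip_width: 0.0006
finger_force: 2.6
```

Emit:
play_rows(targets="-1 0 0 0")

```text
time_s: 4.38
eef_pos: [0.5103, 0.0548, 0.2865]
orientation: [[-0.978, -0.208, -0.001], [-0.208, 0.978, -0.0], [0.001, 0.0, -1.0]]
wrist_force: [-4.9, -1.0, 0.3]
grip_width: 0.0001
finger_force: 2.6
```

Emit:
play_rows(targets="-1 0 0 0")

```text
time_s: 4.5
eef_pos: [0.5112, 0.055, 0.2865]
orientation: [[-0.978, -0.208, -0.001], [-0.208, 0.978, -0.0], [0.001, 0.0, -1.0]]
wrist_force: [-5.3, -0.4, 0.5]
grip_width: 0.0001
finger_force: 2.6
```

Emit:
play_rows(targets="-1 0 0 0")

```text
time_s: 4.62
eef_pos: [0.5122, 0.0552, 0.2865]
orientation: [[-0.978, -0.208, -0.001], [-0.208, 0.978, -0.0], [0.001, 0.0, -1.0]]
wrist_force: [-4.8, -1.1, 0.6]
grip_width: 0.0003
finger_force: 2.6
```

Emit:
play_rows(targets="-1 0 0 0")

```text
time_s: 4.75
eef_pos: [0.5128, 0.0553, 0.2864]
orientation: [[-0.978, -0.208, -0.002], [-0.208, 0.978, -0.0], [0.002, 0.0, -1.0]]
wrist_force: [-7.5, -1.0, 1.8]
grip_width: 0.0008
finger_force: 4.2
```

Emit:
play_rows(targets="-1 0 0 0")

```text
time_s: 4.88
eef_pos: [0.5129, 0.0553, 0.2864]
orientation: [[-0.978, -0.208, -0.005], [-0.208, 0.978, -0.001], [0.005, 0.0, -1.0]]
wrist_force: [-12.4, -1.5, 3.4]
grip_width: 0.0005
finger_force: 6.2
```

The phase slider is at its stop: motion ended and the force rose to 12 N. I back off, rise, then push the filter slider.

Emit:
play_rows(targets="15 0 0 0; 0 0 -18 0; 0 0 -18 0; -8 0 0 0; -5 0 0 0; -3 0 0 0; -3 0 0 0; -3 0 0 0")

```text
time_s: 5.88
eef_pos: [0.5211, 0.0571, 0.3219]
orientation: [[-0.978, -0.208, -0.002], [-0.208, 0.978, 0.0], [0.002, 0.0, -1.0]]
wrist_force: [-3.1, -0.5, -0.8]
grip_width: 0.0005
finger_force: 1.1
```

Emit:
play_rows(targets="-2 0 0 0; -2 0 0 0")

```text
time_s: 6.12
eef_pos: [0.5251, 0.058, 0.3222]
orientation: [[-0.978, -0.208, -0.001], [-0.208, 0.978, 0.0], [0.001, 0.0, -1.0]]
wrist_force: [-2.4, -0.9, -1.4]
grip_width: 0.0006
finger_force: 1.1
```

Emit:
play_rows(targets="-1 0 0 0; -1 0 0 0")

```text
time_s: 6.38
eef_pos: [0.5272, 0.0584, 0.3226]
orientation: [[-0.978, -0.208, -0.0], [-0.208, 0.978, 0.0], [0.0, 0.0, -1.0]]
wrist_force: [-1.9, 0.5, -1.0]
grip_width: 0.0003
finger_force: 1.0
```

Emit:
play_rows(targets="-1 0 0 0")

```text
time_s: 6.5
eef_pos: [0.5275, 0.0585, 0.3225]
orientation: [[-0.978, -0.208, -0.002], [-0.208, 0.978, -0.0], [0.002, 0.0, -1.0]]
wrist_force: [-6.4, -1.3, -0.0]
grip_width: -0.0
finger_force: 3.5
```

Emit:
play_rows(targets="-1 0 0 0")

```text
time_s: 6.62
eef_pos: [0.5276, 0.0585, 0.3225]
orientation: [[-0.978, -0.208, -0.005], [-0.208, 0.978, -0.001], [0.005, 0.0, -1.0]]
wrist_force: [-10.8, -2.2, 1.6]
grip_width: 0.0006
finger_force: 5.5
```

Emit:
play_rows(targets="-1 0 0 0")

```text
time_s: 6.75
eef_pos: [0.5276, 0.0585, 0.3225]
orientation: [[-0.978, -0.208, -0.007], [-0.208, 0.978, -0.001], [0.007, 0.0, -1.0]]
wrist_force: [-14.0, -3.1, 2.2]
grip_width: 0.0005
finger_force: 7.4
```

The filter slider is at its stop, 15 mm beyond the phase end, which matches the text. I retreat straight back and check.

Emit:
play_rows(targets="10 0 0 0; 25 0 0 0; 40 0 0 0; 40 0 0 0; 0 0 0 0; 0 0 0 0")

```text
time_s: 7.5
eef_pos: [0.4186, 0.035, 0.3233]
orientation: [[-0.978, -0.208, 0.003], [-0.208, 0.978, -0.0], [-0.003, -0.001, -1.0]]
wrist_force: [-0.5, -0.0, -0.8]
grip_width: 0.0004
finger_force: 0.0
```

```bash
python3 st.py; python3 - <<'E'
from h import *
a=grab('side')['pixels'][90:190,170:290,::-1];
cv2.imwrite('pics/end.png',cv2.resize(a,None,fx=5,fy=5,interpolation=cv2.INTER_CUBIC))
E
```

```text
7.5 [0.4186 0.035  0.3233] along 0.41670087953701374 lat -0.05277225364145017 F [-0.4547 -0.0349 -0.8123] F.e -0.45204472697890863 0.00044890332037768213
[[-0.9782 -0.2078  0.0028]
 [-0.2078  0.9782 -0.0001]
 [-0.0027 -0.0007 -1.    ]] [-0.2064 -0.3145  1.8309  0.0004  1.6224 -1.9864]
```

View pics/end.png

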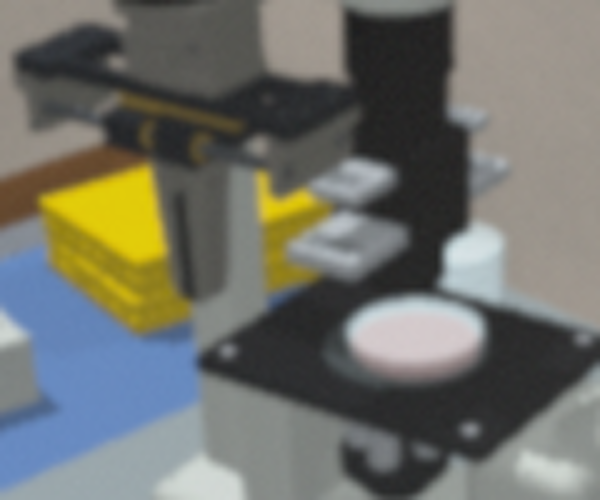

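Both sliders are in and stick out at the far side, at crop (470,117) and (490,165). The dish has not moved and the gripper touches nothing.

```bash
python3 -c "
from bench import arm
print(arm.hand_in())"
```

```text
the job is handed in; nothing more can be done
None
```

I pushed both sliders in until each hit its stop, at no more than about 15 N at the wrist, then backed the arm clear and handed the job in at about 7.5 s; no verdict was shown. The last picture shows the dish unmoved; I didn't re-photograph the bench items, but the arm stayed well above them.

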